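Slide the tall tumbler into the empty lane

TASK

Slide the tall black tumbler across the table into the lane of the white rack that is marked with a blue disc, all the way back until it rests against the rear wall. Push it gently, low on its body, so that it stays upright on the table: do not squeeze, lift or tip it, and leave the other goods standing where they are.

Things in the scene. Friction and masses are not known exactly. Their poses are not given: they have to be found in the camera images.
- tumbler: Tall narrow black drinking tumbler with a grey lid, 262 mm high in all, 0.3 to 0.5 kg, loose, standing on the table. Round foot 64 mm across up to 85 mm height (steel band at 70 to 78 mm), then a waist 52 mm across at 110 to 150 mm, upper part 58 mm, lid 60 mm. Origin: centre of its underside; z up its axis. It slides when pushed below about 40 mm and tips when pushed higher; it slides on the bare table also inside the rack, which has no floor.
- rack: White rack with bright steel rims, fixed to the table: three lanes side by side, open at the front (its -x side, towards the robot) and above. Its walls are 45 mm high and 6 mm thick. Origin: centre of its footprint at table height; x runs from the open front to the rear wall, y across the lanes. Lanes are 100 mm wide inside, at y = -106, 0 and +106 mm; their walls start at x = -55 mm, the rear wall's inner face is at x = +50 mm. It stands turned by up to 0.15 rad either way.
- pad: Blue disc, 76 mm across, a flat marking of no height on the table in the one empty lane of the rack. Origin: its centre, on the middle line of the lane, 32 mm in front of the rear wall, that is where the tumbler's axis is when it stands centred against the rear wall. Axes as those of the rack.
- shampoo: Green bottle with a white cap, 60 mm across, 190 mm high, loose, in another lane of the rack. To be left alone. Origin: centre of its underside.
- lotion: Yellow bottle with a red cap, 60 mm across, 170 mm high, loose, in another lane of the rack. To be left alone. Origin: centre of its underside.
- jar: White jar with a blue cap, 64 mm across, 85 mm high, loose on the table to the left of the work. To be left alone. Origin: centre of its underside.
- carton: Small brown carton with an orange band, 60 x 90 x 45 mm, loose on the table to the right of the work. To be left alone. Origin: centre of its underside.

How it is judged:
By the outcome, as a careful person would: the job done as asked, in the order asked, and still so for the second after the job is handed in, with the robot touching nothing.
It also fails if it takes over 64 s, if anything falls off the work surface, if the arm or the gripper's body presses on something with over 40 N, if the wrist force passes 120 N, or if a joint passes its speed limit or range.

ROBOT

A 6-joint arm with a two-finger parallel gripper is mounted at the origin on the work surface. World frame = base frame: x ahead of the robot, y to its left, z up, the work surface at z = 0. Lengths are in mm, angles in rad, forces in N, time in s.
With the tool pointing down it reaches from about 400 to 925 mm from the base axis. Payload 12.5 kg.
Tool frame: the origin (TCP) lies midway between the tips of the shut fingers; the grasp point (between the pads) lies 19 mm behind it; z points along the fingers, y is the line along which they close (so a half turn about z gives the same grasp; the last joint's range is limited). The gripper opens to 95 mm and grips with 3 to 60 N. Pads are 20 mm wide; open, the fingers measure 119 mm over their backs; the gripper's body (75 mm by 180 mm) begins 59 mm behind the grasp point.
Start: joints at [1.035, 0.491, 1.559, -0, 1.092, -0.106], TCP at [260.417, 568.181, 214.661] pointing down, gripper open.
Joint ranges: [-3.1, 3.1], [-0.84, 2.19], [0.05, 2.79], [-1.13, 4.28], [0.06, 2.93], [-2.69, 2.69]. Speed limits (rad/s): [2.22, 2.22, 2.79, 3.14, 3.14, 3.14].

INTERFACE

Orientations are given as [roll, pitch, yaw] about the fixed x, y, z axes, in that order (R = Rz(yaw) Ry(pitch) Rx(roll)).
In Python, from cell import state, read_camera, camera_info, env gives the robot as it stands.
- The arm moves only by the tool move_arm, never from a script. Its argument "commands" is a list of rows, each a list of 3 entries, a list of its own where there are three numbers: the shift along the world's x, y, z in cm, then the turn, a rotation vector about the world's x, y, z in degrees, then the opening, from 0 (shut) to 1 (fully open). A call has 1 to 10 rows; each row shifts and turns the commanded pose from where the row before left it; what a row does not reach is not made up. A row lasts 1/10 s, in which the tool goes at most 50 mm and 8.59 degrees, less where a joint would pass 70% of its speed; a pose out of reach is approached as far as the arm can. A call with a gripper value outside its range is refused whole. The fingers move at their own pace and stop on an object; the grip force is fixed at half the most. Time passes only in rows, so rows that do not move let the fingers close. It gives the time, the measured TCP pose, the force, the opening and the grip force at its end, in the units of the state.
- state(): the state, without advancing time (a new reading comes with each control period).
- read_camera(name): name is "scene" or "top" or "wrist"; returns the picture (400x640x3 uint8, blue, green, red); there is no depth.
- camera_info(name): a dict with "K" (3x3 intrinsics, pixels), "k1" (the pictures are not rectified: a ray, as slopes to the right and down, at radius r is drawn at 1 + k1 r^2 times it, then the intrinsics apply), "cam_to_world" (4x4, takes a point from camera to world coordinates). Camera axes: x right, y down, z forward; pixel columns grow to the right and rows downward; lengths in mm; the calibration is good to about 2 mm. A picture is of the moment at which its call begins: read the wrist's pose just before it. camera_info takes no time and is no camera call; for the wrist camera it gives the pose at the moment of the call.
- env.job_done(): hands the job in; it is judged then, once.
The state is a dict: "t": time; "joints": joint angles; "qvel": joint speeds; "tau": joint torques, N m; "eef_pos": TCP position; "tcp_rot": TCP orientation; "ft_force": force on the tool from outside, world axes, zero at the start; "moment": the same for the moment, N m; "opening": opening from 0.0 (shut) to 1.0 (fully open); "grip_force": force on a finger pad.
Only numpy, scipy, OpenCV 4.12 (cv2) and the standard library are available. Lean on these libraries where they do the work, as an engineer would, in place of code of your own. Each camera call takes 0.05 s, during which the arm holds its last target. There are 200 camera calls.

## Working session

There is one attempt and no reset: what is moved stays moved. The work goes in short steps, Python scripts to look and compute and a tool call to move; the robot and the scene stay as the last step left them, time stands still between calls to the robot, and variables do not carry over. Pictures are saved under pics/ and viewed, at most 13 in all, crops included, and the job is handed in when it is done.

Besides the shell and the picture viewer there is one more tool, called after ">>>" as a command line: name --argument value ..., lists and objects as JSON in quotes. move_arm: Moves the arm, as the interface text tells. Its arguments: {"type":"object","properties":{"commands":{"type":"array"}},"required":["commands"]}

```bash
mkdir -p pics; cat > h.py <<'E'
import numpy as np, cv2
from cell import state, read_camera, camera_info, env
def px2w(ci,u,v,z):
    K=np.array(ci["K"]);T=np.array(ci["cam_to_world"]);k=ci["k1"]
    d=np.array([(u-K[0,2])/K[0,0],(v-K[1,2])/K[1,1]]);s=d.copy()
    for _ in range(20): s=d/(1+k*(s@s))
    r=T[:3,:3]@np.array([s[0],s[1],1]);o=T[:3,3]
    return o+r*(z-o[2])/r[2]
def w2px(ci,p):
    K=np.array(ci["K"]);T=np.array(ci["cam_to_world"])
    c=T[:3,:3].T@(np.array(p,float)-T[:3,3]);s=c[:2]/c[2];s=s*(1+ci["k1"]*(s@s))
    return K[0,0]*s[0]+K[0,2],K[1,1]*s[1]+K[1,2]
E
python3 - <<'E'
from h import *
for n in("top","scene"):
    im=read_camera(n);cv2.imwrite(f"pics/{n}0.png",im);ci=camera_info(n);print(n,np.round(ci["cam_to_world"],2).tolist(),ci["K"],ci["k1"])
s=state();print(s["t"],s["eef_pos"],s["tcp_rot"],s["opening"])
E
```

```text
top [[0.07, -0.97, 0.24, 395.13], [-1.0, -0.07, 0.02, -0.67], [-0.0, -0.24, -0.97, 894.62], [0.0, 0.0, 0.0, 1.0]] [[362.86932776   0.         319.01805719]
 [  0.         362.86932776 198.31837249]
 [  0.           0.           1.        ]] -0.060482641913345576
scene [[0.07, 0.74, -0.67, 1117.65], [1.0, -0.05, 0.05, -47.91], [0.0, -0.67, -0.74, 648.47], [0.0, 0.0, 0.0, 1.0]] [[374.29914272   0.         320.22073089]
 [  0.         374.29914272 200.21084632]
 [  0.           0.           1.        ]] 0.020348190775685743
0.1 [260.301313   568.00402558 214.14692204] [-3.14067549e+00 -7.80054840e-05  2.71180361e+00] 1.0006180189488185
```

View pics/top0.png

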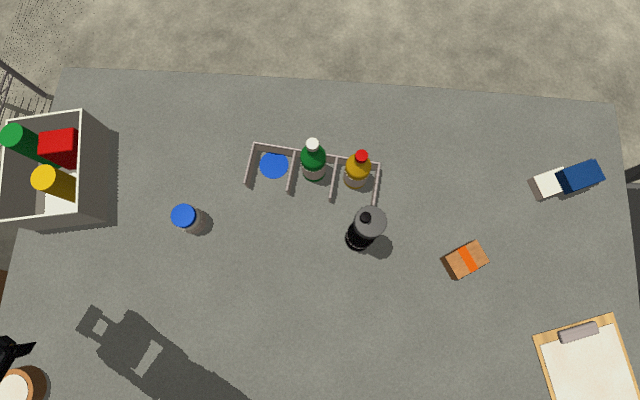

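View pics/scene0.png

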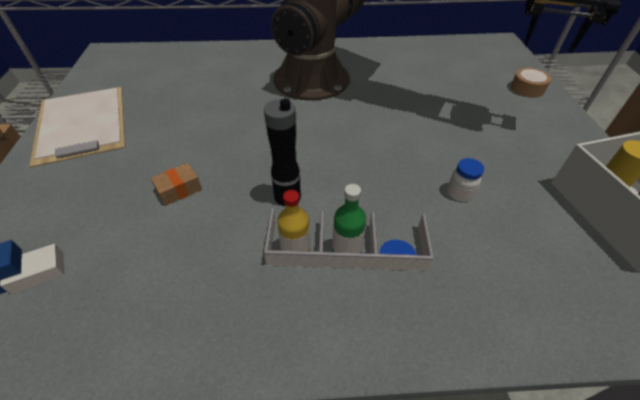

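The top view shows the pad near (274,165), the tumbler's foot near (357,240) with its lid at (370,222), the jar at (184,216) and the carton at (466,260). I'll enlarge it to measure.

```bash
python3 - <<'E'
from h import *
im=cv2.imread("pics/top0.png")[130:262,230:400]
im=cv2.convertScaleAbs(im,alpha=1.5,beta=30)
cv2.imwrite("pics/c.png",cv2.resize(im,None,fx=4.5,fy=4.5,interpolation=cv2.INTER_CUBIC))
ci=camera_info("top")
full=cv2.imread("pics/top0.png")
b=full[:,:,0].astype(int);m=((b-full[:,:,2]>60)).astype(np.uint8);m[:,:240]=0;m[:,310:]=0
M=cv2.moments(m,True);u,v=M['m10']/M['m00'],M['m01']/M['m00'];print("pad",u,v,M['m00'],px2w(ci,u,v,0))
for n,u,v,z in [("lid",370,222,262),("foot",357,240,0),("jar",183,215,85),("carton",466,260,45),("rackBL",254,143,45),("rackBR",381,163,45)]:
    print(n,px2w(ci,u,v,z).round(1))
E
```

```text
pad 273.2418831168831 164.9935064935065 616.0 [695.43057112 144.11522996   0.        ]
lid [514.3 -80.2 262. ]
foot [516.2 -82.9   0. ]
jar [531.9 325.2  85. ]
carton [ 481.2 -336.2   45. ]
rackBL [735.  191.5  45. ]
rackBR [ 705.1 -128.7   45. ]
```

View pics/c.png

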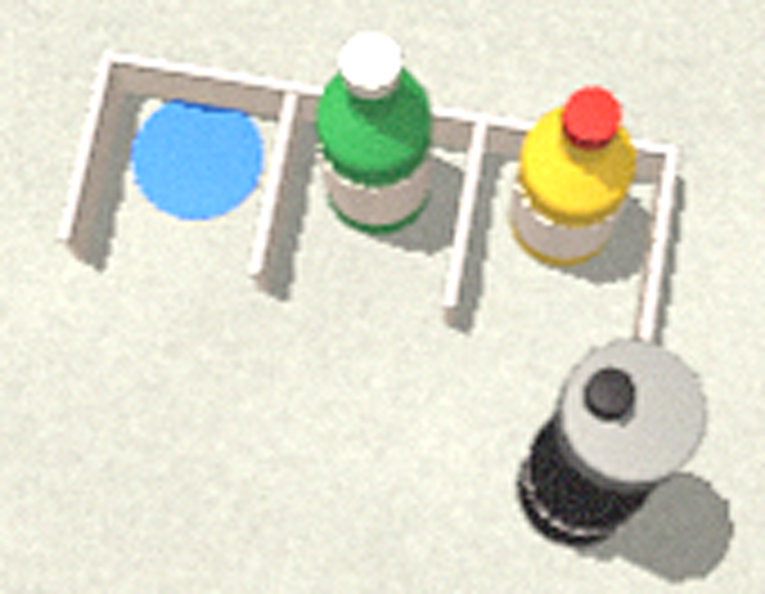

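The pad is at about (694,142) and the tumbler at about (514,-82), and lid and foot agree. The rack is turned about -0.093 rad, and its width measures 321 mm against 324 mm expected.

Plan:
1. Tilt the tool and use the half-open fingers as a low fork.
2. Push the tumbler along the rack's +y direction to the lane line.
3. Re-approach from the front and push it in.

First I'll move over the goods, high up.

>>> move_arm --commands '[[[1.8,-4.5,1.3],[0,0,-7.1],0.47],[[1.8,-4.5,1.3],[0,0,-7.1],0.47],[[1.8,-4.5,1.3],[0,0,-7.1],0.47],[[1.8,-4.5,1.3],[0,0,-7.1],0.47],[[1.8,-4.5,1.3],[0,0,-7.1],0.47],[[1.8,-4.5,1.3],[0,0,-7.1],0.47],[[1.8,-4.5,1.3],[0,0,-7.1],0.47],[[1.8,-4.5,1.3],[0,0,-7.1],0.47],[[1.8,-4.5,1.3],[0,0,-7.1],0.47],[[1.8,-4.5,1.3],[0,0,-7.1],0.47]]'

```text
t: 1.1
eef_pos: [439.9, 117.9, 344.8]
tcp_rot: [3.141, -0.0, 1.468]
ft_force: [0.4, 0.9, -0.2]
opening: 0.471
grip_force: 0.0
```

>>> move_arm --commands '[[[0.5,-3.5,0],[4.2,-0.4,0],0.47],[[0.5,-3.5,0],[4.2,-0.4,0],0.47],[[0.5,-3.5,0],[4.2,-0.4,0],0.47],[[0.5,-3.5,0],[4.2,-0.4,0],0.47],[[0.5,-3.5,0],[4.2,-0.4,0],0.47],[[0.5,-3.5,0],[4.2,-0.4,0],0.47],[[0.5,-3.5,0],[4.2,-0.4,0],0.47],[[0.5,-3.5,0],[4.2,-0.4,0],0.47],[[0.5,-3.5,0],[4.2,-0.4,0],0.47],[[0.5,-3.5,0],[4.2,-0.4,0],0.47]]'

```text
t: 2.1
eef_pos: [489.6, -231.9, 344.1]
tcp_rot: [-3.139, -0.74, 1.471]
ft_force: [1.7, 0.7, 0.2]
opening: 0.465
grip_force: 0.0
```

```bash
python3 - <<'E'
from h import *
s=state();ci=camera_info("wrist");T=np.array(ci["cam_to_world"])
from scipy.spatial.transform import Rotation as R
r=R.from_euler("xyz",s["tcp_rot"]).as_matrix()
print(r.round(2).tolist(),"cam in tool",(r.T@(T[:3,3]-np.array(s["eef_pos"]))).round(0),np.round(s["joints"],2),s["eef_pos"])
E
```

```text
[[0.07, 1.0, 0.06], [0.74, -0.1, 0.67], [0.67, -0.0, -0.74]] cam in tool [  75.   -1. -169.] [-0.83  0.45  1.47  0.53  1.74 -0.78] [ 489.62743599 -231.90022428  344.075115  ]
```

>>> move_arm --commands '[[[0.2,0.5,-4.5],[0,0,0],0.47],[[0.2,0.5,-4.5],[0,0,0],0.47],[[0.2,0.5,-4.5],[0,0,0],0.47],[[0.2,0.5,-4.5],[0,0,0],0.47],[[0.2,0.5,-4.5],[0,0,0],0.47],[[0.2,0.5,-4.5],[0,0,0],0.47],[[0.2,0.5,-3.5],[0,0,0],0.47],[[0.1,0.5,-2.0],[0,0,0],0.47],[[0,0,0],[0,0,0],0.47]]'

```text
t: 3.0
eef_pos: [503.9, -188.9, 16.8]
tcp_rot: [-3.133, -0.739, 1.468]
ft_force: [-1.0, 0.1, 0.2]
opening: 0.467
grip_force: 0.0
```

```bash
python3 - <<'E'
from h import *
im=read_camera("top");cv2.imwrite("pics/t1.png",im)
im=cv2.convertScaleAbs(im[130:330,230:500],alpha=1.4,beta=20)
cv2.imwrite("pics/c1.png",cv2.resize(im,None,fx=2.9,fy=2.9,interpolation=cv2.INTER_CUBIC))
E
```

```text
(no output)
```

View pics/c1.png

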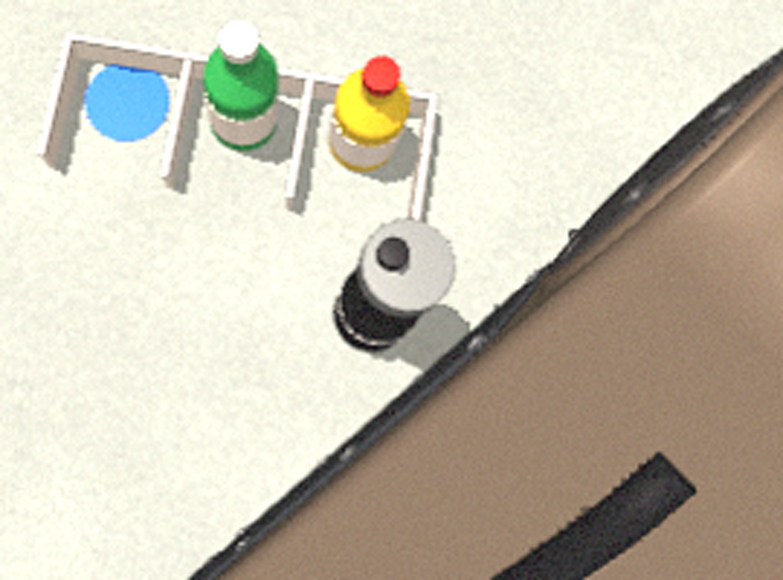

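The tumbler hasn't moved: the lid is at crop (408,267), which is (371,222) in the full picture. The arm covers only the right side of the picture. Next I'll make slow contact.

>>> move_arm --commands '[[[0.15,1.9,0.3],[0,0,0],0.47],[[0.2,2.0,0],[0,0,0],0.47],[[0.15,1.5,0],[0,0,0],0.47],[[0.05,0.5,0],[0,0,0],0.47],[[0.05,0.5,0],[0,0,0],0.47],[[0.05,0.5,0],[0,0,0],0.47],[[0.05,0.5,0],[0,0,0],0.47],[[0.05,0.5,0],[0,0,0],0.47],[[0.05,0.5,0],[0,0,0],0.47],[[0.05,0.5,0],[0,0,0],0.47]]'

```text
t: 4.05
eef_pos: [513.5, -101.2, 22.1]
tcp_rot: [-3.139, -0.736, 1.471]
ft_force: [-0.5, -2.5, -0.1]
opening: 0.474
grip_force: 1.1
```

```bash
python3 - <<'E'
from h import *
im=read_camera("wrist");cv2.imwrite("pics/w2.png",im)
E
```

```text
(no output)
```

View pics/w2.png

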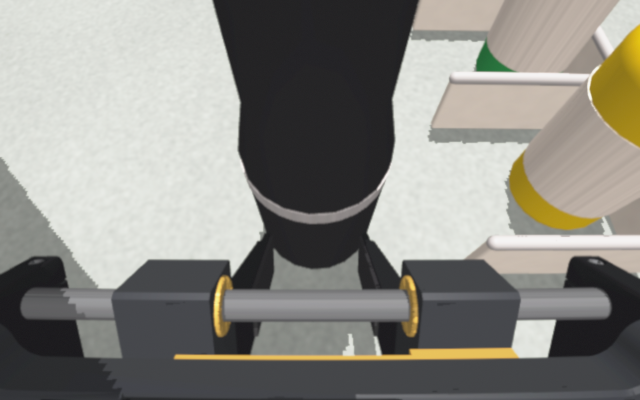

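The wrist view shows the tumbler upright and centred between the fingers, with its foot at about (318,240) and a push force of 2.5 N. I'll push along +y, keeping off the rack walls.

>>> move_arm --commands '[[[0,0.6,-0.2],[0,0,0],0.47],[[0,0.7,0],[0,0,0],0.47],[[0,0.8,0],[0,0,0],0.47],[[0,0.8,0],[0,0,0],0.47],[[0,0.8,0],[0,0,0],0.47],[[0,0.8,0],[0,0,0],0.47],[[0,0.8,0],[0,0,0],0.47],[[0,0.8,0],[0,0,0],0.47],[[0,0.8,0],[0,0,0],0.47],[[0,0.8,0],[0,0,0],0.47]]'

```text
t: 5.1
eef_pos: [513.3, -23.5, 20.2]
tcp_rot: [-3.139, -0.736, 1.472]
ft_force: [-0.2, -4.5, 3.3]
opening: 0.472
grip_force: 3.8
```

>>> move_arm --commands '[[[0,0.8,0],[0,0,0],0.47],[[0,0.8,0],[0,0,0],0.47],[[0,0.8,0],[0,0,0],0.47],[[0,0.8,0],[0,0,0],0.47],[[0,0.8,0],[0,0,0],0.47],[[0,0.8,0],[0,0,0],0.47],[[0,0.8,0],[0,0,0],0.47],[[0,0.8,0],[0,0,0],0.47],[[0,0.5,0],[0,0,0],0.47],[[0,0.3,0],[0,0,0],0.47]]'

```text
t: 6.1
eef_pos: [513.2, 48.4, 20.2]
tcp_rot: [-3.139, -0.736, 1.472]
ft_force: [0.1, -5.3, 4.1]
opening: 0.471
grip_force: 3.9
```

```bash
python3 - <<'E'
from h import *
a=read_camera("wrist");b=read_camera("top")
cv2.imwrite("pics/m3.png",cv2.resize(np.vstack([a,b]),None,fx=.75,fy=.75))
cv2.imwrite("pics/t3.png",b);print(state()["eef_pos"],np.round(state()["joints"],2))
E
```

```text
[513.09422243  48.36183242  20.20691939] [-0.39  0.76  2.02  0.96  0.9  -1.12]
```

View pics/m3.png

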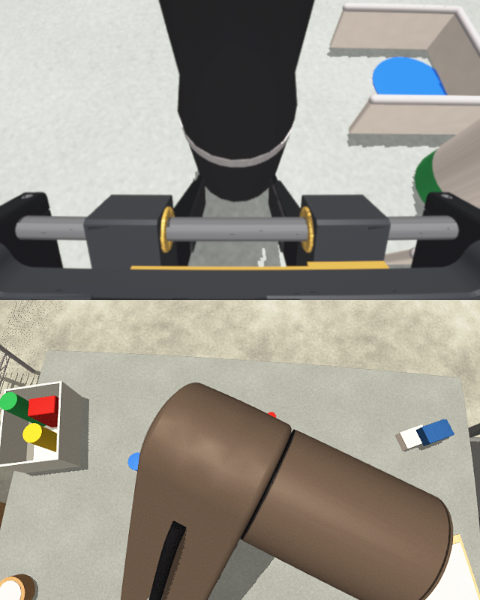

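The wrist view shows the tumbler still upright and centred at about (235,190), with the pad lane ahead on the right. I'll continue 80 mm.

>>> move_arm --commands '[[[0,0.6,0],[0,0,0],0.47],[[0,0.9,0],[0,0,0],0.47],[[0,0.9,0],[0,0,0],0.47],[[0,0.9,0],[0,0,0],0.47],[[0,0.9,0],[0,0,0],0.47],[[0,0.9,0],[0,0,0],0.47],[[0,0.9,0],[0,0,0],0.47],[[0,0.9,0],[0,0,0],0.47],[[0,0.7,0],[0,0,0],0.47],[[0,0.4,0],[0,0,0],0.47]]'

```text
t: 7.2
eef_pos: [513.1, 128.6, 20.2]
tcp_rot: [-3.139, -0.736, 1.472]
ft_force: [-0.1, -4.7, 1.7]
opening: 0.465
grip_force: 2.8
```

>>> move_arm --commands '[[[0,-0.5,0],[0,0,0],0.47],[[0,-2,0],[0,0,0],0.47],[[0,-4,0],[0,0,0],0.47],[[0,-4.5,0],[0,0,0],0.47],[[-0.5,-4.5,1],[0,0,0],0.47],[[-1,-3,3],[0,0,0],0.47],[[-1,0,4],[0,0,0],0.47],[[-1,0,4],[0,0,0],0.47],[[-1,0,4],[0,0,0],0.47],[[-1,0,4],[0,0,0],0.47]]'

```text
t: 8.2
eef_pos: [457.2, -57.5, 221.6]
tcp_rot: [-3.137, -0.736, 1.47]
ft_force: [0.2, -0.4, -0.2]
opening: 0.469
grip_force: 0.0
```

```bash
python3 - <<'E'
from h import *
a=read_camera("scene")
cv2.imwrite("pics/s4.png",a);print(state()["eef_pos"],np.round(state()["joints"],2))
E
```

```text
[457.44944274 -57.81812858 226.60149612] [-0.63  0.39  1.93  0.64  1.31 -0.86]
```

View pics/s4.png

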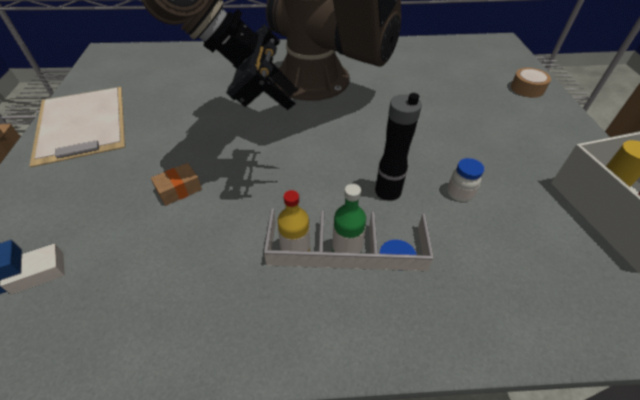

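The scene view shows the tumbler upright, with its band at (393,171), its foot at (390,197) and its lid near (405,102). The rack goods, jar and carton have not moved. I'll check where the tumbler is now.

```bash
python3 - <<'E'
from h import *
ci=camera_info("scene")
print(px2w(ci,392.5,173,74),px2w(ci,405,103,258))
for p in [(514,159,0),(514,159,74),(514,159,262),(694,142.5,0)]: print(p,w2px(ci,p))
im=cv2.imread("pics/s4.png");b=im.astype(int);m=((b[:,:,0]-b[:,:,2]>60)&(b[:,:,0]>100)).astype(np.uint8);m[:230]=0;m[:,370:420]*=1;m[:,:370]=0;m[:,430:]=0
ys,xs=np.nonzero(m);print(xs.min(),xs.max(),ys.min(),ys.max())
E
```

```text
[530.75462135 153.62106237  74.        ] [537.63553624 147.59651508 258.        ]
(514, 159, 0) (np.float64(388.75615461551706), np.float64(190.4478789120602))
(514, 159, 74) (np.float64(393.4248655572563), np.float64(167.71424755442314))
(514, 159, 262) (np.float64(408.6955727031148), np.float64(93.70357366598563))
(694, 142.5, 0) (np.float64(397.25329695193676), np.float64(253.95560537771928))
380 415 240 254
```

```bash
python3 - <<'E'
from h import *
from scipy.optimize import least_squares
from scipy.spatial.transform import Rotation as R
s=state()
D=[([1.035,.491,1.559],[260.4,568.2,214.7],[0,0,-1]),
([-.83,.45,1.47],[489.6,-231.9,344.1],[.06,.67,-.74]),
([-.39,.76,2.02],[513.1,48.4,20.2],[.06,.67,-.742]),
(s["joints"][:3],s["eef_pos"],R.from_euler("xyz",s["tcp_rot"]).as_matrix()[:,2])]
def fk(p,q):
    a,d,l2,l3,o,L=p;b=q[1]+q[2]
    r=a+l2*np.sin(q[1])+l3*np.sin(b)+o*np.cos(b);z=d+l2*np.cos(q[1])+l3*np.cos(b)-o*np.sin(b)
    return np.array([r*np.cos(q[0]),r*np.sin(q[0]),z])
def res(p): return np.concatenate([fk(p,q)+p[5]*np.array(z)-np.array(x) for q,x,z in D])
f=least_squares(res,[100,400,400,400,0,380]);p=f.x;print(p.round(0),res(p).round(1))
pad=np.array([694,142.5]);h=np.array([.9957,-.0929])
for adeg in(35,38,42):
  a=np.radians(adeg)
  for back in(270,250,230,210,190,100,30):
    t=pad-back*h;w=np.array([*(t-p[5]*np.sin(a)*h),20+p[5]*np.cos(a)])
    g=min((least_squares(lambda q:fk(p,[np.arctan2(w[1],w[0]),*q])-w,[.3,i],bounds=([-.84,.05],[2.19,2.79])) for i in(1.5,2.3)),key=lambda g:g.cost)
    print(adeg,back,t.round(0),w.round(0),g.x.round(2),round(g.cost,1))
E
```

```text
[ 34. 319. 522. 419.  15. 373.] [ 69.  -13.4 -15.5 -28.6   2.3  10.9  -2.7   1.    2.7  -4.3  -6.    1.9]
35 270 [425. 168.] [212. 187. 326.] [0.63 2.62] 0.0
35 250 [445. 166.] [232. 186. 326.] [0.62 2.58] 0.0
35 230 [465. 164.] [252. 184. 326.] [0.62 2.55] 0.0
35 210 [485. 162.] [272. 182. 326.] [0.62 2.51] 0.0
35 190 [505. 160.] [292. 180. 326.] [0.62 2.47] 0.0
35 100 [594. 152.] [381. 172. 326.] [0.64 2.29] 0.0
35 30 [664. 145.] [451. 165. 326.] [0.67 2.14] 0.0
38 270 [425. 168.] [196. 189. 314.] [0.68 2.64] 0.0
38 250 [445. 166.] [216. 187. 314.] [0.67 2.61] 0.0
38 230 [465. 164.] [236. 185. 314.] [0.66 2.57] 0.0
38 210 [485. 162.] [256. 183. 314.] [0.66 2.54] 0.0
38 190 [505. 160.] [276. 181. 314.] [0.65 2.5 ] 0.0
38 100 [594. 152.] [366. 173. 314.] [0.66 2.32] 0.0
38 30 [664. 145.] [435. 167. 314.] [0.69 2.17] 0.0
42 270 [425. 168.] [177. 191. 297.] [0.77 2.67] 0.0
42 250 [445. 166.] [196. 189. 297.] [0.75 2.64] 0.0
42 230 [465. 164.] [216. 187. 297.] [0.74 2.61] 0.0
42 210 [485. 162.] [236. 185. 297.] [0.73 2.57] 0.0
42 190 [505. 160.] [256. 183. 297.] [0.72 2.54] 0.0
42 100 [594. 152.] [346. 175. 297.] [0.71 2.36] 0.0
42 30 [664. 145.] [416. 168. 297.] [0.72 2.22] 0.0
```

```bash
cat > kin.py <<'E'
from h import *
from scipy.optimize import least_squares
from scipy.spatial.transform import Rotation as R
def fk(p,q):
    a,d,l2,l3,o,L,e=p;b=q[1]+q[2]
    r=a+l2*np.sin(q[1])+l3*np.sin(b)+o*np.cos(b);z=d+l2*np.cos(q[1])+l3*np.cos(b)-o*np.sin(b)
    M=(R.from_euler("z",q[0])*R.from_euler("y",b)*R.from_euler("z",q[3])*R.from_euler("y",q[4])*R.from_euler("z",q[5])*R.from_euler("z",-np.pi/2))
    return R.from_euler("z",q[0]).apply([r,e,z])+M.apply([0,0,L]),M
s=state()
D=[([1.035,.491,1.559,0,1.092,-.106],[260.4,568.2,214.7],[-3.1407,0,2.7118]),
([-.83,.45,1.47,.53,1.74,-.78],[489.6,-231.9,344.1],[-3.139,-.74,1.471]),
([-.39,.76,2.02,.96,.90,-1.12],[513.1,48.4,20.2],[-3.139,-.736,1.472]),
([-.63,.39,1.93,.64,1.31,-.86],[457.4,-57.8,226.6],[-3.137,-.736,1.47])]
def res(p):return np.concatenate([fk(p,q)[0]-x for q,x,_ in D])
p=least_squares(res,[34,319,522,419,15,373,66]).x
lo=np.array([-3.1,-.84,.05,-1.13,.06,-2.69]);hi=np.array([3.1,2.19,2.79,4.28,2.93,2.69])
def ik(pos,Rm,q0):
    f=lambda q:np.concatenate([(fk(p,q)[0]-pos)/100,3*(fk(p,q)[1].inv()*Rm).as_rotvec()])
    g=least_squares(f,np.clip(q0,lo+.001,hi-.001),bounds=(lo,hi));return g.x,g.cost
E
python3 - <<'E'
from kin import *
print(p.round(0),res(p).round(1))
for q,x,o in D: print(((fk(p,q)[1].inv()*R.from_euler("xyz",o)).as_rotvec()).round(2))
q0=D[3][0]
def tool(head,a): # deg
    hd=np.radians(head)
    return R.from_euler("z",head-84.6,degrees=True)*R.from_euler("xyz",[-3.139,-np.radians(a),1.476])
for seeds in(0,):
  for head in(-5.3,15,30):
    for a in(35,42):
      for pos in([430,168,20],[480,163,20],[664,145,20]):
        best=min((ik(pos,tool(head,a),s) for s in([.3,.6,2.5,3.3,.8,-1],[.3,.6,2.0,.3,.8,1.5],[.3,.6,2.5,2,.8,-1])),key=lambda g:g[1])
        print(head,a,pos,best[0].round(2),round(best[1],3))
E
```

```text
[  0. 198. 580. 410.  36. 274.  66.] [-0.1 -0.9  0.7 -1.3 -2.2 -0.3  0.8  1.5  0.   0.5  1.  -0.4]
[0.   0.   3.14]
[-0.01  0.    3.14]
[-0.    0.01 -3.14]
[ 0.   -0.01 -3.14]
-5.3 35 [430, 168, 20] [0.39 0.67 2.48 3.61 0.61 1.58] 0.0
-5.3 35 [480, 163, 20] [0.32 0.66 2.38 3.62 0.52 1.49] 0.0
-5.3 35 [664, 145, 20] [0.18 0.73 1.98 3.92 0.22 1.03] 0.0
-5.3 42 [430, 168, 20] [0.43 0.75 2.53 3.59 0.86 1.66] 0.0
-5.3 42 [480, 163, 20] [0.35 0.73 2.44 3.57 0.75 1.59] 0.0
-5.3 42 [664, 145, 20] [0.19 0.75 2.04 3.63 0.41 1.33] 0.0
15 35 [430, 168, 20] [0.21 0.68 2.54 3.09 0.68 1.57] 0.0
15 35 [480, 163, 20] [0.17 0.66 2.42 3.03 0.56 1.58] 0.0
15 35 [664, 145, 20] [0.07 0.72 2.   2.59 0.21 1.95] 0.0
15 42 [430, 168, 20] [0.21 0.78 2.61 3.09 0.98 1.56] 0.0
15 42 [480, 163, 20] [0.16 0.74 2.49 3.04 0.82 1.56] 0.0
15 42 [664, 145, 20] [0.06 0.75 2.07 2.81 0.42 1.73] 0.0
30 35 [430, 168, 20] [0.08 0.68 2.53 2.73 0.67 1.53] 0.0
30 35 [480, 163, 20] [0.05 0.66 2.41 2.62 0.55 1.63] 0.0
30 35 [664, 145, 20] [0.   0.73 1.97 1.91 0.31 2.35] 0.0
30 42 [430, 168, 20] [0.04 0.77 2.61 2.74 0.95 1.44] 0.0
30 42 [480, 163, 20] [0.02 0.73 2.48 2.67 0.8  1.52] 0.0
30 42 [664, 145, 20] [-0.03  0.76  2.04  2.25  0.47  1.98] 0.0
```

```bash
sed -i 's/"z",-np.pi\/2/"z",np.pi\/2/' kin.py; cat >> kin.py <<'E'
def tool(head,a):
    return R.from_euler("z",head-84.6,degrees=True)*R.from_euler("xyz",[-3.139,-np.radians(a),1.476])
def path(W,q):
    for (x0,h0,a0,n),(x1,h1,a1,_) in zip(W,W[1:]):
        mx=0
        for i in range(1,n+1):
            t=i/n;qn,c=ik(np.array(x0)*(1-t)+np.array(x1)*t,tool(h0+(h1-h0)*t,a0+(a1-a0)*t),q)
            mx=np.maximum(mx,abs(qn-q));q=qn
            if c>.01: print("BAD",i,c)
        print(x1,h1,a1,q.round(2),"step",mx.round(2))
E
python3 - <<'E'
from kin import *
for z in(60,100,):
  print(z);path([([457,-58,226],84.6,42,6),([420,-50,z],84.6,42,12),([425,168,z],-5.3,42,4),([430,168,20],-5.3,42,24),([664,145,20],-5.3,42,1)],D[3][0])
E
```

```text
60
[420, -50, 60] 84.6 42 [-0.66  0.65  2.13  0.75  0.96 -1.2 ] step [0.01 0.05 0.04 0.03 0.06 0.07]
[425, 168, 60] -5.3 42 [ 0.43  0.61  2.53  3.66  0.73 -1.57] step [0.17 0.02 0.08 0.29 0.07 0.11]
[430, 168, 20] -5.3 42 [ 0.43  0.75  2.53  3.59  0.86 -1.48] step [0.   0.03 0.   0.02 0.03 0.03]
[664, 145, 20] -5.3 42 [ 0.19  0.75  2.04  3.63  0.41 -1.81] step [0.02 0.01 0.02 0.01 0.02 0.02]
100
[420, -50, 100] 84.6 42 [-0.66  0.57  2.12  0.71  1.04 -1.12] step [0.01 0.04 0.03 0.02 0.05 0.05]
[425, 168, 100] -5.3 42 [ 0.43  0.48  2.5   3.78  0.6  -1.71] step [0.17 0.02 0.08 0.35 0.08 0.1 ]
[430, 168, 20] -5.3 42 [ 0.43  0.75  2.53  3.59  0.86 -1.48] step [0.   0.07 0.01 0.06 0.07 0.08]
[664, 145, 20] -5.3 42 [ 0.19  0.75  2.04  3.63  0.41 -1.81] step [0.02 0.01 0.02 0.01 0.02 0.02]
```

The fitted kinematics show the path is reachable if I turn low and close to the base. So I'll descend, then swing round at 4.5° per row.

>>> move_arm --commands '[[[-0.6,0.1,-2.8],[0,0,0],0.47],[[-0.6,0.1,-2.8],[0,0,0],0.47],[[-0.6,0.1,-2.8],[0,0,0],0.47],[[-0.6,0.1,-2.8],[0,0,0],0.47],[[-0.6,0.1,-2.8],[0,0,0],0.47],[[-0.6,0.1,-2.7],[0,0,0],0.47]]'

```text
t: 8.85
eef_pos: [421.7, -51.3, 51.9]
tcp_rot: [-3.138, -0.736, 1.471]
ft_force: [0.7, 0.1, -0.4]
opening: 0.473
grip_force: 0.0
```

>>> move_arm --commands '[[[0,1.1,0],[0,0,-4.5],0.47],[[0,1.1,0],[0,0,-4.5],0.47],[[0,1.1,0],[0,0,-4.5],0.47],[[0,1.1,0],[0,0,-4.5],0.47],[[0,1.1,0],[0,0,-4.5],0.47],[[0,1.1,0],[0,0,-4.5],0.47],[[0,1.1,0],[0,0,-4.5],0.47],[[0,1.1,0],[0,0,-4.5],0.47],[[0,1.1,0],[0,0,-4.5],0.47],[[0,1.1,0],[0,0,-4.5],0.47]]'

```text
t: 9.85
eef_pos: [422.2, 58.5, 53.0]
tcp_rot: [-3.139, -0.736, 0.682]
ft_force: [1.3, 1.2, 0.1]
opening: 0.473
grip_force: 0.0
```

>>> move_arm --commands '[[[0,1.1,0],[0,0,-4.5],0.47],[[0,1.1,0],[0,0,-4.5],0.47],[[0,1.1,0],[0,0,-4.5],0.47],[[0,1.1,0],[0,0,-4.5],0.47],[[0,1.1,0],[0,0,-4.5],0.47],[[0,1.1,0],[0,0,-4.5],0.47],[[0,1.1,0],[0,0,-4.5],0.47],[[0,1.1,0],[0,0,-4.5],0.47],[[0,1.1,0],[0,0,-4.5],0.47],[[0,0,0],[0,0,0],0.47]]'

```text
t: 10.85
eef_pos: [422.4, 159.9, 53.4]
tcp_rot: [-3.138, -0.738, -0.019]
ft_force: [-0.6, -0.6, 0.6]
opening: 0.467
grip_force: 0.0
```

```bash
python3 - <<'E'
from h import *
a=read_camera("wrist");b=read_camera("top");s=state();ci=camera_info("wrist")
cv2.imwrite("pics/m5.png",cv2.resize(np.vstack([a,b]),None,fx=.75,fy=.75))
cv2.imwrite("pics/w5.png",a);print(s["eef_pos"],s["tcp_rot"],np.round(s["joints"],2))
for p in [(516,158,0),(516,158,74)]: print(w2px(ci,p))
np.save("w5.npy",ci["cam_to_world"])
E
```

```text
[422.18391484 158.22795467  53.18196812] [-3.13909469 -0.73649984 -0.01653301] [ 0.36  0.66  2.57  3.48  0.82 -1.52]
(np.float64(314.3257864315996), np.float64(158.7820579120699))
(np.float64(313.70849940529615), np.float64(89.32532157907929))
```

View pics/m5.png

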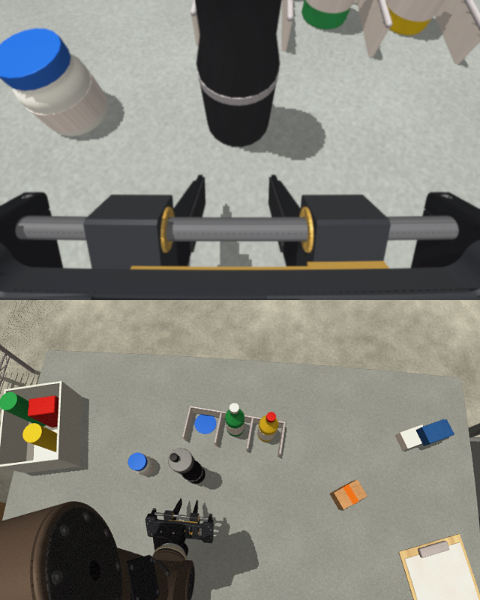

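The wrist view shows the tumbler upright, with the bottom of its foot at (239,145) in the view, or (319,193) at full size. The gripper is facing it and the rack lanes are beyond. The top view shows everything else in place.

```bash
python3 - <<'E'
from h import *
ci=camera_info("wrist");e=px2w(ci,318.7,193,0);print("near edge",e)
t=camera_info("top")
im=cv2.imread("pics/m5.png")
b=read_camera("top");c=cv2.convertScaleAbs(b[120:280,190:350],alpha=1.3,beta=20)
cv2.imwrite("pics/c6.png",cv2.resize(c,None,fx=3.7,fy=3.7,interpolation=cv2.INTER_CUBIC))
for p in[(514,156,262),(514,156,74),(514,156,0),(694,142.5,0)]:
    u,v=w2px(t,p);print(p,(u-190)*3.7,(v-120)*3.7)
E
```

```text
near edge [485.54458305 155.17516488   0.        ]
(514, 156, 262) 176.13252918805003 342.18008214947497
(514, 156, 74) 243.27453920119868 403.51137167049865
(514, 156, 0) 262.27834979984874 420.8371777803118
(694, 142.5, 0) 310.05956821118446 168.55554704949586
```

View pics/c6.png

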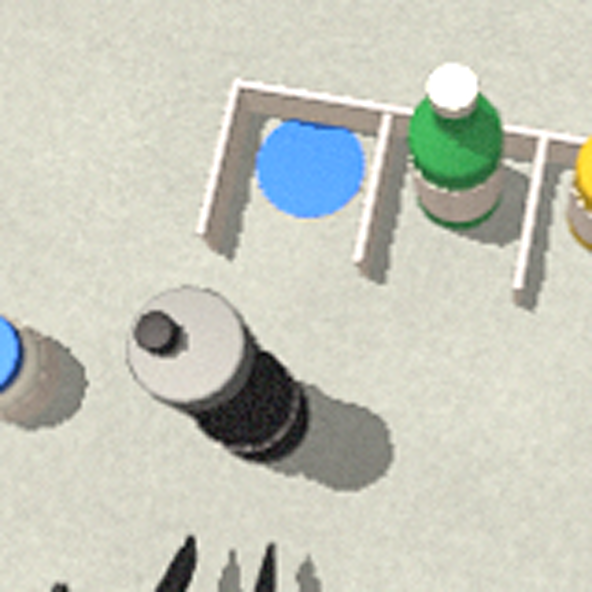

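The pad is confirmed at (694,142). The tumbler is at about (515,154), nearly on the lane line. Next I'll lower, align and make contact slowly.

>>> move_arm --commands '[[[0.5,0,-1.1],[0,0,-1.2],0.47],[[0.5,0,-1.1],[0,0,-1.2],0.47],[[0.5,0,-1.1],[0,0,-1.2],0.47],[[1,0,0],[0,0,0],0.47],[[1,-0.1,0],[0,0,0],0.47],[[0.5,0,0],[0,0,0],0.47],[[0.5,0,0],[0,0,0],0.47],[[0.5,-0.1,0],[0,0,0],0.47],[[0.5,0,0],[0,0,0],0.47],[[0.5,0,0],[0,0,0],0.47]]'

```text
t: 12.0
eef_pos: [482.6, 155.8, 20.3]
tcp_rot: [-3.139, -0.736, -0.083]
ft_force: [-0.4, 0.7, -1.1]
opening: 0.471
grip_force: 0.3
```

>>> move_arm --commands '[[[0.5,-0.1,0],[0,0,0],0.47],[[0.5,0,0],[0,0,0],0.47],[[0.5,0,0],[0,0,0],0.47],[[0.5,-0.1,0],[0,0,0],0.47],[[0.5,0,0],[0,0,0],0.47]]'

```text
t: 12.5
eef_pos: [507.4, 153.6, 20.0]
tcp_rot: [-3.139, -0.736, -0.084]
ft_force: [-2.9, -1.3, 1.0]
opening: 0.469
grip_force: 1.4
```

>>> move_arm --commands '[[[0.7,-0.05,0],[0,0,0],0.47],[[0.8,-0.05,0],[0,0,0],0.47],[[0.8,-0.05,0],[0,0,0],0.47],[[0.8,-0.05,0],[0,0,0],0.47],[[0.8,-0.05,0],[0,0,0],0.47],[[0.8,-0.05,0],[0,0,0],0.47],[[0.8,-0.05,0],[0,0,0],0.47],[[0.6,-0.05,0],[0,0,0],0.47],[[0.4,0,0],[0,0,0],0.47],[[0,0,0],[0,0,0],0.47]]'

```text
t: 13.5
eef_pos: [572.9, 149.7, 20.3]
tcp_rot: [-3.139, -0.737, -0.084]
ft_force: [-0.0, -0.3, -0.3]
opening: 0.473
grip_force: 0.2
```

```bash
python3 - <<'E'
from h import *
a=read_camera("wrist");b=read_camera("scene")
cv2.imwrite("pics/m7.png",cv2.resize(np.vstack([a,b]),None,fx=.75,fy=.75));print(state()["eef_pos"])
E
```

```text
[572.49717719 149.80584065  20.37905177]
```

View pics/m7.png

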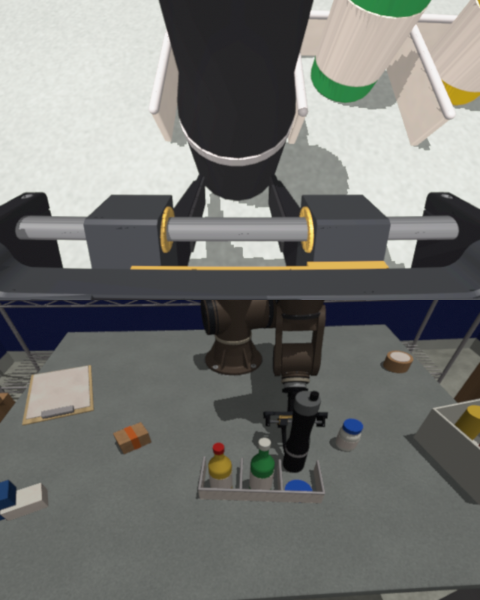

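The tumbler is upright and centred between the wall ends of the pad lane, at (165,140) and (300,140) in the wrist view, and the other goods are undisturbed. I'll push on and slow down near the rear wall.

>>> move_arm --commands '[[[0.7,-0.05,0],[0,0,0],0.47],[[0.8,-0.05,0],[0,0,0],0.47],[[0.8,-0.05,0],[0,0,0],0.47],[[0.8,-0.05,0],[0,0,0],0.47],[[0.8,-0.05,0],[0,0,0],0.47],[[0.8,-0.05,0],[0,0,0],0.47],[[0.8,-0.05,0],[0,0,0],0.47],[[0.8,-0.05,0],[0,0,0],0.47],[[0.5,-0.05,0],[0,0,0],0.47],[[0.4,0,0],[0,0,0],0.47]]'

```text
t: 14.6
eef_pos: [644.7, 145.2, 20.1]
tcp_rot: [-3.139, -0.736, -0.084]
ft_force: [-2.7, 0.1, 0.4]
opening: 0.471
grip_force: 1.4
```

>>> move_arm --commands '[[[0.3,-0.05,0],[0,0,0],0.47],[[0.3,0,0],[0,0,0],0.47],[[0.2,0,0],[0,0,0],0.47],[[0.2,0,0],[0,0,0],0.47]]'

```text
t: 15.0
eef_pos: [654.3, 144.8, 20.2]
tcp_rot: [-3.139, -0.736, -0.084]
ft_force: [-3.1, -0.0, -0.3]
opening: 0.467
grip_force: 1.3
```

>>> move_arm --commands '[[[0.2,0,0],[0,0,0],0.47],[[0.2,0,0],[0,0,0],0.47],[[0.2,0,0],[0,0,0],0.47]]'

```text
t: 15.3
eef_pos: [660.4, 144.8, 20.2]
tcp_rot: [-3.139, -0.736, -0.084]
ft_force: [-2.7, -0.0, 0.6]
opening: 0.47
grip_force: 1.3
```

>>> move_arm --commands '[[[0.2,0,0],[0,0,0],0.47],[[0.2,0,0],[0,0,0],0.47]]'

```text
t: 15.5
eef_pos: [664.4, 144.8, 20.2]
tcp_rot: [-3.139, -0.736, -0.084]
ft_force: [-3.3, -0.2, -0.4]
opening: 0.466
grip_force: 1.3
```

>>> move_arm --commands '[[[0.2,0,0],[0,0,0],0.47],[[0.1,0,0],[0,0,0],0.47]]'

```text
t: 15.7
eef_pos: [666.5, 144.8, 19.9]
tcp_rot: [-3.139, -0.735, -0.083]
ft_force: [-12.5, 0.7, 5.8]
opening: 0.469
grip_force: 5.5
```

>>> move_arm --commands '[[[0.2,0,0],[0,0,0],0.47]]'

```text
t: 15.8
eef_pos: [667.1, 144.8, 19.5]
tcp_rot: [-3.139, -0.732, -0.083]
ft_force: [-28.0, -0.2, 15.3]
opening: 0.469
grip_force: 12.7
```

>>> move_arm --commands '[[[0.1,0,0],[0,0,0],0.47]]'

```text
t: 15.9
eef_pos: [667.3, 144.8, 19.3]
tcp_rot: [-3.139, -0.731, -0.083]
ft_force: [-30.4, -0.7, 16.7]
opening: 0.47
grip_force: 13.9
```

The force rose sharply at x≈666, so the tumbler is against the rear wall. I'll back off straight and slowly.

>>> move_arm --commands '[[[-0.2,0,0],[0,0,0],0.47],[[-0.2,0,0],[0,0,0],0.47],[[-0.3,0,0],[0,0,0],0.47],[[-0.5,0,0],[0,0,0],0.47],[[-1,0.1,0],[0,0,0],0.47],[[-2,0.2,0],[0,0,0],0.47],[[-3,0.2,0],[0,0,0],0.47],[[-3,0.2,0],[0,0,0],0.47],[[-3,0.2,0],[0,0,0],0.47],[[-3,0.2,0],[0,0,0],0.47]]'

```text
t: 16.9
eef_pos: [506.8, 155.8, 20.7]
tcp_rot: [-3.138, -0.737, -0.084]
ft_force: [1.5, 0.5, -0.0]
opening: 0.469
grip_force: 0.0
```

>>> move_arm --commands '[[[-3,0.2,0],[0,0,0],0.47],[[-2,0.2,0],[0,0,0],0.47],[[0,0,0],[0,0,0],0.47]]'

```text
t: 17.2
eef_pos: [455.8, 160.0, 20.1]
tcp_rot: [-3.14, -0.734, -0.081]
ft_force: [0.1, -0.2, 0.8]
opening: 0.47
grip_force: 0.0
```

```bash
python3 - <<'E'
from h import *
a=read_camera("wrist");b=read_camera("top");c=read_camera("scene")
t=cv2.resize(b[110:230,200:440],(640,320),interpolation=cv2.INTER_CUBIC)
s=cv2.resize(c[90:280,250:490],(320,253),interpolation=cv2.INTER_CUBIC);w=cv2.resize(a,(320,200))
r=np.zeros((253,640,3),np.uint8);r[:,:320]=s;r[:200,320:]=w
cv2.imwrite("pics/m8.png",np.vstack([t,r]));print(state()["eef_pos"],state()["ft_force"])
ci=camera_info("top")
for p in[(694,142.5,262),(694,142.5,0)]:
    u,v=w2px(ci,p);print((u-200)*8/3,(v-110)*8/3)
E
```

```text
[459.17196182 160.05631334  20.40527882] [ 0.08618805  0.62500931 -0.50703185]
151.59956218345224 28.43039388440775
196.79968880085366 148.14814201765466
```

View pics/m8.png

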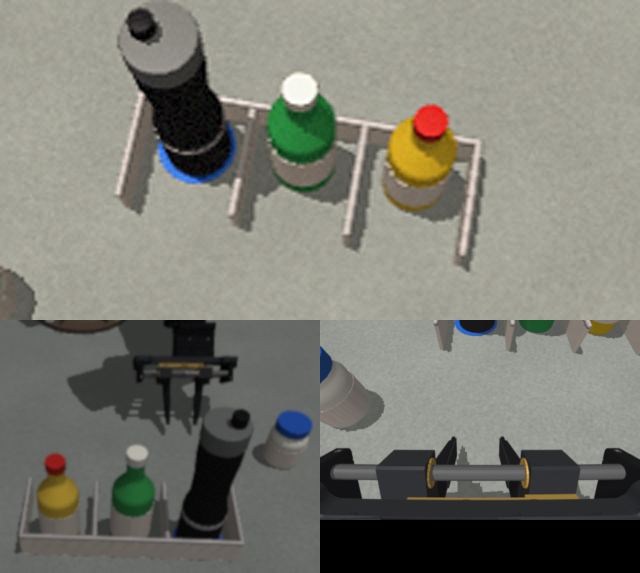

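The views show the tumbler upright on the blue disc, foot at crop (197,150), with an even blue rim round its front edge and its back against the rear wall. The shampoo, lotion, jar and carton are still standing, and the gripper is clear. Handing in.

```bash
python3 -c "
from cell import env
print(env.job_done())"
```

```text
the job is handed in; nothing more can be done
None
```

The tumbler stands upright on the blue disc, against the rear wall of the marked lane. The shampoo, lotion, jar and carton were left standing where they were, and the job was handed in at about 17 s.

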